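# Lower the cover over the loaded vial block

## Robot

A 6-joint arm with a two-finger parallel gripper is mounted at the origin on a cart in front of the work surface, level with it; the furniture and walls round the work are solid. World frame = base frame: x ahead of the robot, y to its left, z up, the work surface at z = 0. Lengths are in mm, angles in rad, forces in N, time in s.
With the tool pointing down it reaches from about 350 to 775 mm from the base axis. Payload 7.3 kg.
Tool frame: the origin (TCP) lies at the very end of the fingers, on their centre line; the grasp point (between the pads) lies bot.grasp_offset behind it (bot.grasp_offset is the distance from the TCP to the grasp point, in mm); z points along the fingers, y is the line along which they close (so a half turn about z gives the same grasp; the last joint's range is limited). The gripper opens to 92 mm and grips with 3 to 60 N. Pads are 19 mm wide; open, the fingers measure 130 mm over their backs; the gripper's body (75 mm by 190 mm) begins 47 mm behind the grasp point.
Start: joints at [1.02, 0.342, 1.524, -0, 1.275, -0.146], TCP at [206.753, 482.599, 189.841] pointing down, gripper open.
Joint ranges: [-2.53, 2.53], [-0.77, 2.02], [0.04, 2.7], [-1, 4.14], [0.28, 2.66], [-3.11, 3.11]. Speed limits (rad/s): [2.57, 2.57, 3.14, 3.14, 3.14, 3.14].

## Interface

Orientations are given as [roll, pitch, yaw] about the fixed x, y, z axes, in that order (R = Rz(yaw) Ry(pitch) Rx(roll)).
In Python, from plant import bot gives the robot as it stands. The module is installed in compiled form; this text tells all that it offers.
- The arm moves only by the shell command python3 -m handwheel 'ROWS'. ROWS is JSON, a list of rows, each an object of numbers: "claw": the finger opening in mm, from 0 to 91.8; "dx", "dy", "dz": the shift along the tool's x, y, z in mm; "rx", "ry", "rz": the turn, a rotation vector about the tool's x, y, z in rad. A call has 1 to 10 rows; each row shifts and turns the commanded pose from where the row before left it, along the tool's axes as they then stand; what a row does not reach is not made up. A row lasts 1/10 s, in which the tool goes at most 50 mm and 8.59 degrees, less where a joint would pass 70% of its speed; a pose out of reach is approached as far as the arm can. A call is refused whole if a number of a shift passes 50 or a number of a turn 0.15, either way. A call with a gripper value outside its range is refused whole. The fingers move at their own pace and stop on an object; the grip force is fixed at half the most. Time passes only in rows, so rows that do not move let the fingers close. It gives the time, the measured TCP pose, the force and the opening at its end, in the units of the state.
- bot.get_obs(): the state, without advancing time (a new reading comes with each control period).
- bot.capture(name): name is "side" or "top" or "wrist"; returns a dict with "frame" (400x640x3 uint8, red, green, blue), "camera_matrix" (3x3 intrinsics, pixels), "view" (4x4, takes a point from world to camera coordinates); the wrist camera has in their place "mount" (4x4, takes a point from camera to tool coordinates, whose origin is the TCP and whose axes are the flange's). Camera axes: x right, y down, z forward; pixel columns grow to the right and rows downward; lengths in mm; the calibration is good to about 2 mm. A picture is of the moment at which its call begins: read the wrist's pose just before it. There is no depth.
- bot.close_job(): hands the job in, once; it reports no verdict.
The state is a dict: "time": time; "joint_positions": joint angles; "dq": joint speeds; "tau": joint torques, N m; "tool_pos": TCP position; "tcp_rot": TCP orientation; "contact_force": force on the tool from outside, world axes, zero at the start; "moment": the same for the moment, N m; "grip_width": finger opening in mm.
Only numpy, scipy, OpenCV 4.12 (cv2) and the standard library are available. Lean on these libraries where they do the work, as an engineer would, in place of code of your own. Each camera call takes 0.05 s, during which the arm holds its last target. There are 200 camera calls.

## Task

Two small dry blocks for vials stand on the bench with their hinged covers up. Lower the cover of the block that has vials in it gently, under control all the way and without letting it drop, until it rests fully closed on its stops, then let go. Leave the cover of the empty block up as it is.

Things in the scene. Friction and masses are not known exactly. Their poses are not given: they have to be found in the camera images.
- loaded_block: White housing with six capped vials in the sunk aluminium 12-hole plate on top (a like block is empty). Fixed, 130 deep (x), 140 wide (y), 66 mm high. Origin: centre of its underside; x front to back, away from the robot, y left, z up. Hinge axis along y at x +66, z +70. Cover: grey plate 130x140x7. Left or right block, place and yaw vary.
- loaded_cover_handle (a point): Middle of the bar handle on that cover: round steel, 10 thick, 90 long, parallel to the hinge, free all round but for a sloping leg at each end. From the hinge, in the block's axes, at cover angle q: x = -150 cos q + 35 sin q, z = 150 sin q + 35 cos q (mm). So 105 above the bench when closed (29 over the plate), about 220 when up. Axes turn with the cover.
- loaded_cover (a joint): Angle of that cover, rad: 0 closed on two rubber stops at the front rim, grows as it is lifted, at most 1.4; starts at 1.12 to 1.3. It weighs 0.25 kg. Hinge friction (0.11 N m) holds it where it stands above about 0.9 rad; lower down it falls shut if let go, too hard if from more than about 0.06 rad.
- empty_cover (a joint): Angle of the cover of the other, empty block, made just alike: 0 closed, grows as it is lifted; starts at 1.12 to 1.3. It must stay up.

How it is judged (in metres and radians):
At the end, for the whole second after the job is handed in: The cover of the block with the vials is closed on its stops (joint under 0.06 rad), and the empty block's cover is still up (over 1.0 rad) (value of joint loaded_cover below 0.06 rad and value of joint empty_cover above 1 rad); the robot touches nothing.
It fails at once if the cover of the loaded block drops or is slammed (closes faster than 2 rad/s, 0.3 m/s at the handle) (velocity of joint loaded_cover below -2 rad/s).
It fails at once if the empty block's cover is lowered (value of joint empty_cover below 1 rad).
It also fails if it takes over 40 s, if anything falls off the work surface, if the arm or the gripper's body presses on something with over 40 N, if the wrist force passes 120 N, or if a joint passes its speed limit or range.

## Working session

There is one attempt and no reset: what is moved stays moved. The work goes in short steps, Python scripts to look and compute and a shell command to move; the robot and the scene stay as the last step left them, time stands still between calls to the robot, and variables do not carry over. Pictures are saved under pics/ and viewed, on a budget of 10 in all, crops included, one or two more only if the job needs it, and the job is handed in when it is done.

```bash
mkdir -p pics
python3 - <<'E'
from plant import bot
import cv2,numpy as np
np.set_printoptions(precision=3,suppress=True)
for n in("top","side"):
    c=bot.capture(n); cv2.imwrite(f"pics/{n}0.png",c["frame"][:,:,::-1]); print(n,c["camera_matrix"],c["view"])
print(bot.get_obs(),bot.grasp_offset)
E
```

```text
top [[392.027   0.    321.514]
 [  0.    392.027 198.182]
 [  0.      0.      1.   ]] [[ -0.022  -1.      0.022 -16.243]
 [ -0.994   0.02   -0.106 557.566]
 [  0.106  -0.024  -0.994 977.413]
 [  0.      0.      0.      1.   ]]
side [[365.65    0.    318.238]
 [  0.    365.65  202.163]
 [  0.      0.      1.   ]] [[ -0.216  -0.976  -0.013  94.61 ]
 [ -0.62    0.147  -0.77  423.956]
 [  0.754  -0.159  -0.638 542.993]
 [  0.      0.      0.      1.   ]]
{'time': 0.1, 'joint_positions': array([ 1.02 ,  0.343,  1.525, -0.   ,  1.275, -0.146]), 'dq': array([-0.001, -0.001, -0.003,  0.001, -0.002, -0.   ]), 'tau': array([  0.001, -43.2  , -24.469,   0.072,   0.053,  -0.   ]), 'tool_pos': array([206.516, 482.243, 189.24 ]), 'tcp_rot': array([-3.14 , -0.   ,  2.737]), 'contact_force': array([-0.495,  0.58 , -0.323]), 'moment': array([-0.006,  0.004,  0.004]), 'grip_width': 91.85286772894811} 18.8
```

View pics/top0.png

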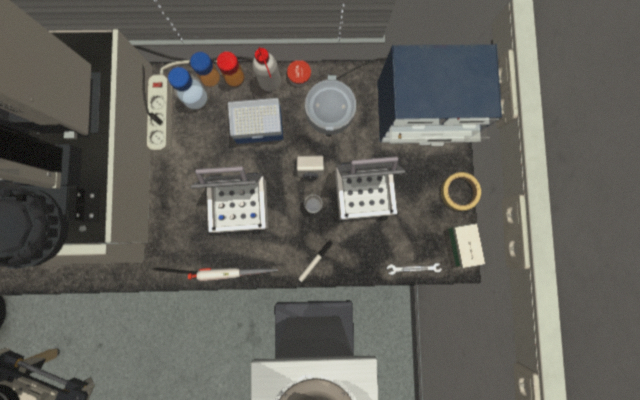

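View pics/side0.png

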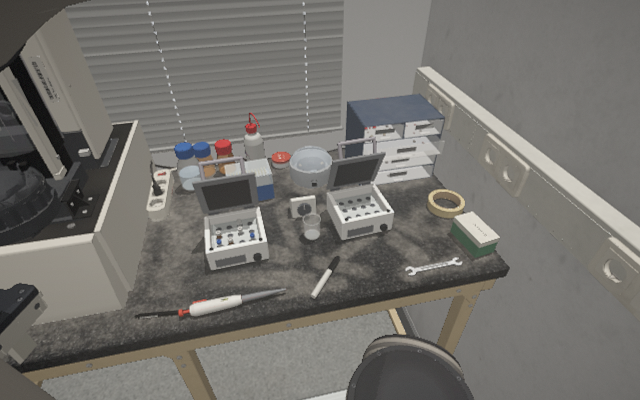

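The left block (top view about 238,205) seems to hold the vials (blue and white caps). The right one (about 367,190) shows only dark holes. I'll enlarge both views to check this and to pick corners.

Run:
```python
import cv2,numpy as np
t=cv2.imread("pics/top0.png");s=cv2.imread("pics/side0.png")
a=cv2.resize(t[155:245,180:280],(500,450),interpolation=cv2.INTER_CUBIC)
a2=cv2.resize(t[145:225,325:410],(290,273),interpolation=cv2.INTER_CUBIC)
b=cv2.resize(s[150:275,190:275],(408,600),interpolation=cv2.INTER_CUBIC)
o=np.zeros((600,800,3),np.uint8);o[:450,:500]=a[:, :500];o[450:,:163]=cv2.resize(a2,(163,150))
o[:, 500:800]=0
b=cv2.resize(s[150:275,193:275],(300,457),interpolation=cv2.INTER_CUBIC);o[:457,500:]=b
cv2.imwrite("pics/z1.png",o)
```

```text
(no output)
```

View pics/z1.png

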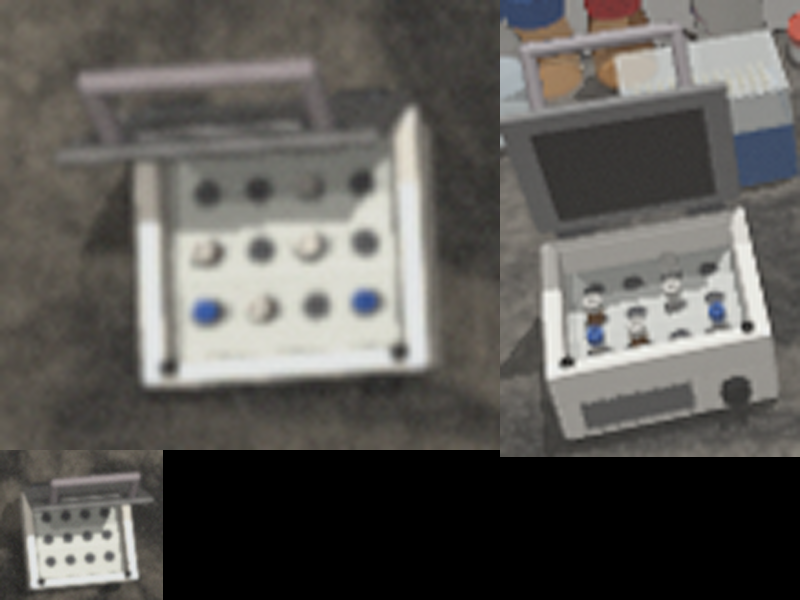

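Confirmed: the left block has six vials and the right one is empty. In the left crop the handle bar runs (82,80)-(312,68) in the top view and (525,47)-(683,32) in the side view. The stops are at (168,367),(400,352) and (567,362),(747,327). I'll triangulate these.

```bash
cat > h.py <<'E'
import numpy as np,cv2
np.set_printoptions(precision=3,suppress=True)
from plant import bot
from scipy.spatial.transform import Rotation as Ro
def ray(c,uv):
    V=c["view"];R=V[:3,:3];o=-R.T@V[:3,3]
    d=R.T@np.linalg.solve(c["camera_matrix"],[uv[0],uv[1],1]);return o,d/np.linalg.norm(d)
def plane(c,uv,z):
    o,d=ray(c,uv);return o+d*(z-o[2])/d[2]
def tri(rs):
    A=sum(np.eye(3)-np.outer(d,d) for o,d in rs);b=sum((np.eye(3)-np.outer(d,d))@o for o,d in rs)
    p=np.linalg.solve(A,b);return p,[np.linalg.norm((np.eye(3)-np.outer(d,d))@(p-o)) for o,d in rs]
E
python3 - <<'E'
from h import *
T=bot.capture("top");S=bot.capture("side")
t=lambda x,y:(180+(x+.5)/5-.5,155+(y+.5)/5-.5)
k=300/82
s=lambda x,y:(193+(x-500+.5)/k-.5,150+(y+.5)/k-.5)
for n,a,b in(("hL",(82,80),(525,47)),("hR",(312,68),(683,32)),("stL",(168,367),(567,362)),("stR",(400,352),(747,327))):
    print(n,*tri([ray(T,t(*a)),ray(S,s(*b))]))
print("stops on z=68",plane(T,t(168,367),68),plane(T,t(400,352),68),plane(S,s(567,362),68),plane(S,s(747,327),68))
print("front bottom rim z=66 L,R",plane(T,t(143,386),66),plane(T,t(430,369),66))
print(plane(S,s(547,378),66),plane(S,s(772,336),66))
E
```

```text
hL [598.399 233.035 227.588] [np.float64(1.265416885476001), np.float64(1.2654168854759635)]
hR [602.722 139.14  221.383] [np.float64(1.8187518115666597), np.float64(1.8187518115666246)]
stL [485.215 237.78   68.723] [np.float64(0.4874992563384439), np.float64(0.4874992563385134)]
stR [490.124 125.664  68.566] [np.float64(0.005960085073465419), np.float64(0.005960085073533498)]
stops on z=68 [485.27  238.464  68.   ] [490.147 125.734  68.   ] [485.799 237.429  68.   ] [490.702 125.678  68.   ]
front bottom rim z=66 L,R [476.355 251.026  66.   ] [481.601 111.408  66.   ]
[476.903 249.773  66.   ] [481.123 111.04   66.   ]
```

```bash
python3 -m handwheel '[{"dx":-31,"dy":-26,"dz":-26},{"dx":-31,"dy":-26,"dz":-26},{"dx":-31,"dy":-26,"dz":-26},{"dx":-31,"dy":-26,"dz":-26},{"dx":-31,"dy":-26,"dz":-26},{"rz":0.14},{"rz":0.14},{"rz":0.14},{"rz":0.14},{"rz":0.14}]'
```

```text
invalid input at $[0]: expected keys claw, dx, dy, dz, rx, ry, rz
```

```bash
python3 -m handwheel '[{"claw":90,"dx":-31,"dy":-26,"dz":-26,"rx":0,"ry":0,"rz":0},{"claw":90,"dx":-31,"dy":-26,"dz":-26,"rx":0,"ry":0,"rz":0},{"claw":90,"dx":-31,"dy":-26,"dz":-26,"rx":0,"ry":0,"rz":0},{"claw":90,"dx":-31,"dy":-26,"dz":-26,"rx":0,"ry":0,"rz":0},{"claw":90,"dx":-31,"dy":-26,"dz":-26,"rx":0,"ry":0,"rz":0},{"claw":90,"dx":0,"dy":0,"dz":0,"rx":0,"ry":0,"rz":0.14},{"claw":90,"dx":0,"dy":0,"dz":0,"rx":0,"ry":0,"rz":0.14},{"claw":90,"dx":0,"dy":0,"dz":0,"rx":0,"ry":0,"rz":0.14},{"claw":90,"dx":0,"dy":0,"dz":0,"rx":0,"ry":0,"rz":0.14},{"claw":90,"dx":0,"dy":0,"dz":0,"rx":0,"ry":0,"rz":0.14}]'
```

```text
time: 1.2
tool_pos: [297.9, 301.9, 319.7]
tcp_rot: [-3.141, -0.0, 2.031]
contact_force: [-0.2, -0.4, 1.0]
grip_width: 90.0
```

```bash
python3 -m handwheel '[{"claw":60,"dx":0,"dy":0,"dz":0,"rx":0,"ry":0,"rz":0.14},{"claw":60,"dx":0,"dy":0,"dz":0,"rx":0,"ry":0,"rz":0.14},{"claw":60,"dx":0,"dy":0,"dz":0,"rx":0,"ry":0,"rz":0.14},{"claw":60,"dx":-18,"dy":42,"dz":0,"rx":0,"ry":0,"rz":0},{"claw":60,"dx":-18,"dy":42,"dz":0,"rx":0,"ry":0,"rz":0},{"claw":60,"dx":-18,"dy":42,"dz":0,"rx":0,"ry":0,"rz":0},{"claw":60,"dx":-18,"dy":42,"dz":0,"rx":0,"ry":0,"rz":0},{"claw":60,"dx":-18,"dy":42,"dz":0,"rx":0,"ry":0,"rz":0},{"claw":60,"dx":-18,"dy":42,"dz":0,"rx":0,"ry":0,"rz":0},{"claw":60,"dx":-18,"dy":42,"dz":0,"rx":0,"ry":0,"rz":0}]'
python3 - <<'E'
from h import *
o=bot.get_obs();c=bot.capture("wrist");cv2.imwrite("pics/w1.png",c["frame"][:,:,::-1])
print(o["tool_pos"],o["tcp_rot"],o["joint_positions"],c["mount"],c["camera_matrix"])
M=c["mount"];R=Ro.from_euler("xyz",o["tcp_rot"]).as_matrix()
for p in([598.4,233,225],[602.7,139.1,225]):
    pc=np.linalg.inv(M)@np.r_[R.T@(np.array(p)-o["tool_pos"]),1];u=c["camera_matrix"]@pc[:3];print(u[:2]/u[2])
E
```

```text
time: 2.2
tool_pos: [599.0, 188.8, 319.5]
tcp_rot: [-3.141, -0.0, 1.617]
contact_force: [0.6, 0.6, 0.6]
grip_width: 59.9
[598.997 188.753 319.547] [-3.141 -0.     1.617] [0.183 0.496 0.935 0.    1.71  0.137] [[  -0.001   -0.958   -0.288   77.394]
 [   1.      -0.001   -0.      -0.394]
 [   0.      -0.288    0.958 -193.059]
 [   0.       0.       0.       1.   ]] [[286.262   0.    316.505]
 [  0.    286.262 198.023]
 [  0.      0.      1.   ]]
[318.444 146.717]
[318.348 233.747]
```

View pics/w1.png

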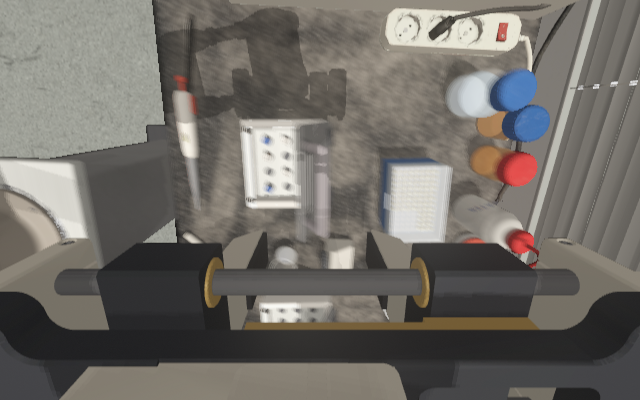

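The wrist view shows the bar at column ~321, rows 143–236, where I predicted 318. So it is nearly centred between the fingers. I'll correct by +3 mm and go down.

```bash
python3 -m handwheel '[{"claw":60,"dx":-2,"dy":3,"dz":20,"rx":0,"ry":0,"rz":0},{"claw":60,"dx":0,"dy":0,"dz":30,"rx":0,"ry":0,"rz":0},{"claw":50,"dx":0,"dy":0,"dz":30,"rx":0,"ry":0,"rz":0},{"claw":50,"dx":0,"dy":0,"dz":20,"rx":0,"ry":0,"rz":0},{"claw":40,"dx":0,"dy":0,"dz":11,"rx":0,"ry":0,"rz":0},{"claw":40,"dx":0,"dy":0,"dz":0,"rx":0,"ry":0,"rz":0}]'
python3 - <<'E'
from h import *
c=bot.capture("side")["frame"][:,:,::-1];w=bot.capture("wrist")["frame"][:,:,::-1]
cv2.imwrite("pics/s2.png",np.vstack([cv2.resize(c[100:280,150:310],(533,600))[:330],cv2.resize(w[80:300,150:480],(533,270))]))
E
```

```text
time: 2.85
tool_pos: [599.8, 187.7, 207.2]
tcp_rot: [-3.138, 0.0, 1.617]
contact_force: [-0.1, -0.2, 0.1]
grip_width: 40.9
```

View pics/s2.png

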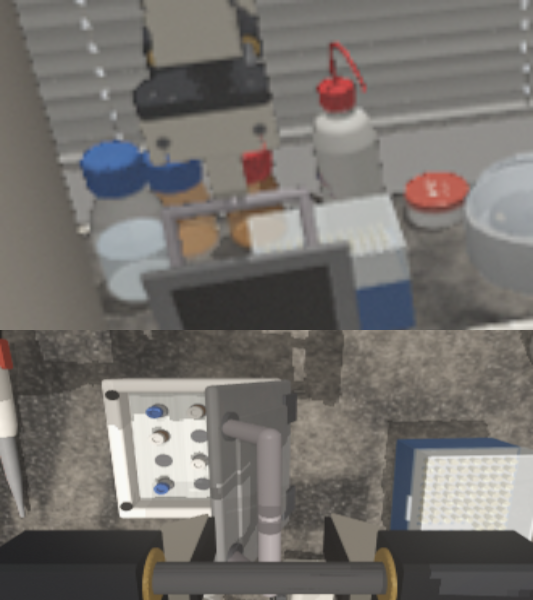

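The bar is centred between the fingers (wrist crop: bar at col ~270, fingers at ~205 and 330). Closing now.

```bash
python3 -m handwheel '[{"claw":20,"dx":0,"dy":0,"dz":0,"rx":0,"ry":0,"rz":0},{"claw":14,"dx":0,"dy":0,"dz":0,"rx":0,"ry":0,"rz":0},{"claw":5,"dx":0,"dy":0,"dz":0,"rx":0,"ry":0,"rz":0},{"claw":5,"dx":0,"dy":0,"dz":0,"rx":0,"ry":0,"rz":0},{"claw":5,"dx":0,"dy":0,"dz":0,"rx":0,"ry":0,"rz":0}]'
python3 - <<'E'
from h import *
o=bot.get_obs();print(o["tool_pos"],o["tcp_rot"],o["moment"])
# arc plan: grasped bar at TCP +~17 z ; hinge (610,186,70), yaw .04
h=np.array([610.,70.]);r=np.hypot(150,35);q0=1.27
for q in np.linspace(q0,0,21):
    print(round(q,3),np.array([-150*np.cos(q)+35*np.sin(q),150*np.sin(q)+35*np.cos(q)])-np.array([-150*np.cos(q0)+35*np.sin(q0),150*np.sin(q0)+35*np.cos(q0)]))
E
```

```text
time: 3.45
tool_pos: [600.6, 187.9, 209.0]
tcp_rot: [3.141, -0.0, 1.617]
contact_force: [0.3, 0.1, -0.2]
grip_width: 6.9
[600.619 187.868 208.974] [ 3.141 -0.     1.617] [-0.098  0.03   0.051]
1.27 [0. 0.]
1.207 [-9.727 -1.009]
1.143 [-19.371  -2.632]
1.08 [-28.892  -4.865]
1.016 [-38.252  -7.697]
0.952 [-47.413 -11.117]
0.889 [-56.339 -15.112]
0.826 [-64.994 -19.665]
0.762 [-73.342 -24.759]
0.698 [-81.35  -30.371]
0.635 [-88.986 -36.481]
0.572 [-96.219 -43.063]
0.508 [-103.019  -50.09 ]
0.444 [-109.36   -57.535]
0.381 [-115.216  -65.367]
0.318 [-120.562  -73.555]
0.254 [-125.379  -82.066]
0.191 [-129.646  -90.866]
0.127 [-133.345  -99.918]
0.063 [-136.463 -109.187]
0.0 [-138.986 -118.635]
```

The width is 6.9 with a 10 mm bar, so I need to check whether the bar was missed.

```bash
python3 -m handwheel '[{"claw":5,"dx":0,"dy":0,"dz":0,"rx":0,"ry":0,"rz":0},{"claw":5,"dx":0,"dy":0,"dz":0,"rx":0,"ry":0,"rz":0}]'
python3 - <<'E'
from h import *
c=bot.capture("side")["frame"][:,:,::-1];w=bot.capture("wrist")["frame"][:,:,::-1]
cv2.imwrite("pics/s3.png",np.hstack([cv2.resize(c[110:230,180:270],(375,500),interpolation=cv2.INTER_CUBIC),cv2.resize(w[80:330,220:420],(400,500),interpolation=cv2.INTER_CUBIC)]))
E
```

```text
time: 3.65
tool_pos: [600.6, 187.8, 208.8]
tcp_rot: [3.142, -0.0, 1.617]
contact_force: [0.3, -0.1, -1.1]
grip_width: 4.9
```

View pics/s3.png

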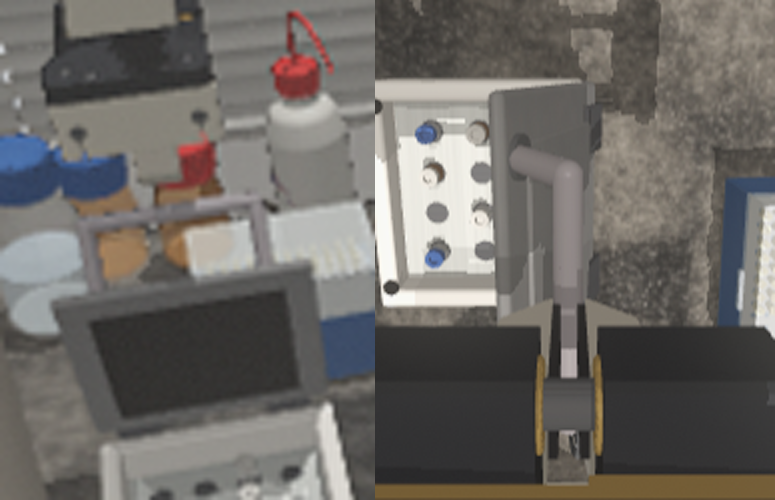

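Run:
```python
from h import *
o=bot.get_obs();S=bot.capture("side");W=bot.capture("wrist");M=W["mount"];R=Ro.from_euler("xyz",o["tcp_rot"]).as_matrix();t=o["tool_pos"]
for n,p in(("tcp",t),("gp",t+[0,0,18.8]),("gp+47",t+[0,0,65.8]),("hinge",np.array([610,186,70]))):
    a=S["view"]@np.r_[p,1];u=S["camera_matrix"]@a[:3];u=u[:2]/u[2]
    b=np.linalg.inv(M)@np.r_[R.T@(p-t),1];v=W["camera_matrix"]@b[:3];v=v[:2]/v[2]
    print(n,u,"crop",(u-[180,110])*25/6,"wrist",v,"crop",(v-[220,80])*2+[375,0])
w=W["frame"][:,:,::-1];s=S["frame"][:,:,::-1]
cv2.imwrite("pics/s4.png",np.hstack([cv2.resize(s[130:180,190:250],(420,350),interpolation=cv2.INTER_NEAREST),cv2.resize(w[200:340,280:360],(200,350),interpolation=cv2.INTER_NEAREST)]))
```

```text
tcp [221.116 166.229] crop [171.316 234.287] wrist [317.19  223.591] crop [569.38  287.182]
gp [219.591 159.254] crop [164.962 205.224] wrist [317.251 234.218] crop [569.502 308.435]
gp+47 [215.576 140.891] crop [148.232 128.714] wrist [317.471 272.397] crop [569.943 384.795]
hinge [231.754 209.629] crop [215.64  415.121] wrist [324.752 181.816] crop [584.503 203.632]
```

View pics/s4.png

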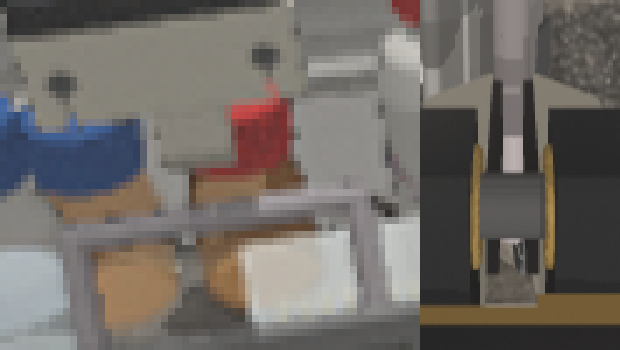

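The finger end isn't clear here. I'll difference this against the initial side image to isolate the gripper.

Run:
```python
from h import *
s=bot.capture("side")["frame"][:,:,::-1].astype(int);a=cv2.imread("pics/side0.png").astype(int)
d=np.abs(s-a).max(2)
for r in range(140,176): print(r,"".join("#" if v>40 else "+" if v>18 else "." for v in d[r,190:260]))
```

```text
140 ....++.....................++###########++#+..........................
141 ....+..###++++++......+++++#############+.............................
142 .......#########++++####+#############+##++...........................
143 .....+###########++++++++##############+#.............................
144 ....###############+++++############+++...............................
145 ....################++++#########.....................................
146 ....+#####+########+.....########.....................................
147 .....####+.#####+++...++.########.....................................
148 .....###++.+..........++.########+....................................
149 ......................++.+#######+....................................
150 ........................+.#######+....................................
151 .......................++.#######+....................................
152 .......................++++#######....................................
153 .......................#########++....................................
154 ........................++++..................
[... 899 characters left out ...]
.........................
167 ..........+++.........................................................
168 ..........+++.........................................................
169 ..........++++........................................................
170 ...........+++........................................................
171 ...........+++........................................................
172 ...........+++........................................................
173 ...........+++........................................................
174 ...........++++.......................................................
175 ............+++.......................................................
```

Run:
```python
from h import *
o=bot.get_obs();W=bot.capture("wrist");T=bot.capture("top");M=W["mount"];R=Ro.from_euler("xyz",o["tcp_rot"]).as_matrix();t=o["tool_pos"]
def pw(p):
    b=np.linalg.inv(M)@np.r_[R.T@(np.array(p)-t),1];v=W["camera_matrix"]@b[:3];return v[:2]/v[2]
def pt(p):
    a=T["view"]@np.r_[p,1];u=T["camera_matrix"]@a[:3];return u[:2]/u[2]
print("stops pred",pw([485.2,237.8,68.6]),pw([490.1,125.7,68.6]),"bar ends",pw([598.4,233,225]),pw([602.7,139,222]))
print("top tcp",pt(t),pt(t+[0,0,30]))
f=W["frame"][:,:,::-1]
o1=cv2.resize(f[60:260,200:360],(480,600),interpolation=cv2.INTER_CUBIC)
a=cv2.resize(T["frame"][130:220,190:260,::-1],(320,411),interpolation=cv2.INTER_CUBIC)
im=np.zeros((600,800,3),np.uint8);im[:,:480]=o1;im[:411,480:]=a;cv2.imwrite("pics/s5.png",im)
```

```text
stops pred [217.574 132.382] [226.382 224.253] bar ends [317.035 165.758] [317.042 292.853]
top tcp [220.808 170.78 ] [217.366 168.196]
```

View pics/s5.png

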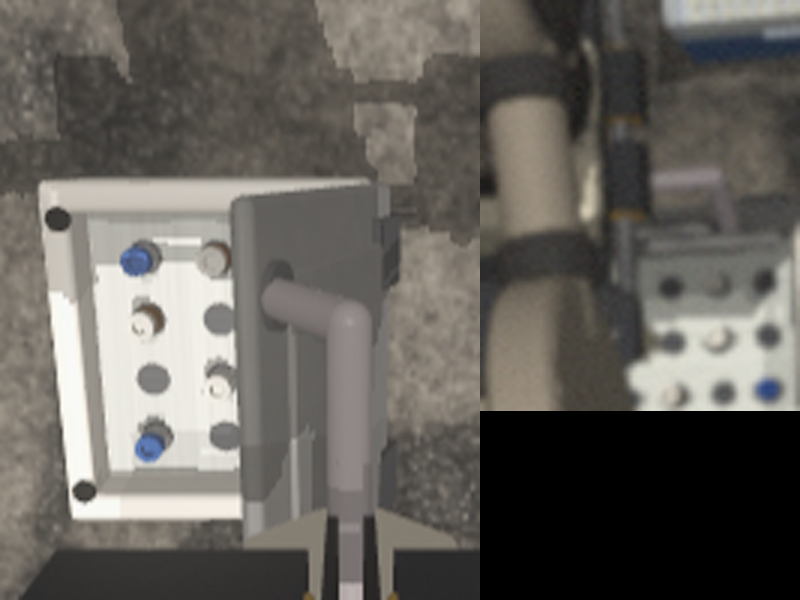

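Wrist-camera pose agrees with the known stops within 2 px. But the visible finger ends (side row ~154, wrist row ~231) lie about 30 mm above the reported TCP, so the fingers closed above the bar. I'll reopen, go about 28 mm lower in small steps while watching the force, and close again.

```bash
python3 -m handwheel '[{"claw":40,"dx":0,"dy":0,"dz":0,"rx":0,"ry":0,"rz":0},{"claw":40,"dx":0,"dy":0,"dz":0,"rx":0,"ry":0,"rz":0},{"claw":40,"dx":0,"dy":1,"dz":7,"rx":0,"ry":0,"rz":0},{"claw":40,"dx":0,"dy":0,"dz":7,"rx":0,"ry":0,"rz":0},{"claw":40,"dx":0,"dy":0,"dz":0,"rx":0,"ry":0,"rz":0}]'
python3 -m handwheel '[{"claw":40,"dx":0,"dy":0,"dz":7,"rx":0,"ry":0,"rz":0},{"claw":40,"dx":0,"dy":0,"dz":7,"rx":0,"ry":0,"rz":0},{"claw":40,"dx":0,"dy":0,"dz":0,"rx":0,"ry":0,"rz":0}]'
python3 - <<'E'
from h import *
s=bot.capture("side")["frame"][:,:,::-1].astype(int);a=cv2.imread("pics/side0.png").astype(int)
d=np.abs(s-a).max(2)
for r in range(146,178,1): print(r,"".join("#" if v>40 else "+" if v>18 else "." for v in d[r,190:260]))
E
```

```text
time: 4.5
tool_pos: [600.8, 187.7, 193.1]
tcp_rot: [-3.139, 0.0, 1.617]
contact_force: [-0.6, -0.3, -0.4]
grip_width: 38.6
time: 4.8
tool_pos: [600.9, 187.8, 179.4]
tcp_rot: [-3.139, 0.0, 1.617]
contact_force: [-0.5, 0.1, -0.3]
grip_width: 40.0
146 .....###################+#################+...........................
147 .....#############+++#++.#################++..........................
148 .....###############+....#################.+..........................
149 .....###############++...#################+...........................
150 .....+###############+..+.#################.+#........................
151 .....+###############...+.#################.++........................
152 .....+###############+....##############+.............................
153 ......+##############+...+.################+..........................
154 ......+####+++######+....+.################.+.........................
155 ......+###++++#####++......################+++........................
156 .......####++#####++++.+.+.##++#+++++####++.++........................
157 ........#####+##++++++....
[... 844 characters left out ...]
.........................
169 ..........++++................++......................................
170 ..........++++........................................................
171 ...........+++........................................................
172 ...........+++........................................................
173 ...........+++........................................................
174 ...........++++.......................................................
175 ............+++.......................................................
176 ............+++.................+++++.................................
177 ............+++...........++++######+.................................
```

The front finger now reaches past the bar (rows to 168). Closing.

```bash
python3 -m handwheel '[{"claw":20,"dx":0,"dy":0,"dz":0,"rx":0,"ry":0,"rz":0},{"claw":15,"dx":0,"dy":0,"dz":0,"rx":0,"ry":0,"rz":0},{"claw":10,"dx":0,"dy":0,"dz":0,"rx":0,"ry":0,"rz":0},{"claw":3,"dx":0,"dy":0,"dz":0,"rx":0,"ry":0,"rz":0},{"claw":3,"dx":0,"dy":0,"dz":0,"rx":0,"ry":0,"rz":0},{"claw":3,"dx":0,"dy":0,"dz":0,"rx":0,"ry":0,"rz":0},{"claw":3,"dx":0,"dy":0,"dz":0,"rx":0,"ry":0,"rz":0}]'
```

```text
time: 5.55
tool_pos: [601.6, 187.9, 181.0]
tcp_rot: [3.141, -0.0, 1.617]
contact_force: [-0.5, -0.4, 2.1]
grip_width: 8.8
```

The width is 8.8, so the pads may only be biting at their tips. I'll open a little, go 8 mm lower and grip again.

```bash
python3 -m handwheel '[{"claw":22,"dx":0,"dy":0,"dz":0,"rx":0,"ry":0,"rz":0},{"claw":22,"dx":0,"dy":0,"dz":0,"rx":0,"ry":0,"rz":0},{"claw":22,"dx":0,"dy":0,"dz":5,"rx":0,"ry":0,"rz":0},{"claw":22,"dx":0,"dy":0,"dz":4,"rx":0,"ry":0,"rz":0},{"claw":22,"dx":0,"dy":0,"dz":0,"rx":0,"ry":0,"rz":0},{"claw":12,"dx":0,"dy":0,"dz":0,"rx":0,"ry":0,"rz":0},{"claw":3,"dx":0,"dy":0,"dz":0,"rx":0,"ry":0,"rz":0},{"claw":3,"dx":0,"dy":0,"dz":0,"rx":0,"ry":0,"rz":0},{"claw":3,"dx":0,"dy":0,"dz":0,"rx":0,"ry":0,"rz":0},{"claw":3,"dx":0,"dy":0,"dz":0,"rx":0,"ry":0,"rz":0}]'
python3 - <<'E'
from h import *
o=bot.get_obs();print(o["grip_width"],o["contact_force"],o["moment"])
W=bot.capture("wrist")["frame"][:,:,::-1];s=bot.capture("side")["frame"][:,:,::-1]
cv2.imwrite("pics/s6.png",np.hstack([cv2.resize(s[120:190,185:265],(480,420),interpolation=cv2.INTER_CUBIC),cv2.resize(W[130:290,260:380],(315,420),interpolation=cv2.INTER_CUBIC)]))
E
```

```text
time: 6.55
tool_pos: [601.7, 187.9, 171.9]
tcp_rot: [3.141, -0.0, 1.617]
contact_force: [0.7, 0.1, -0.5]
grip_width: 9.1
9.11960378119814 [ 0.736  0.051 -0.524] [-0.084 -0.036 -0.012]
```

View pics/s6.png

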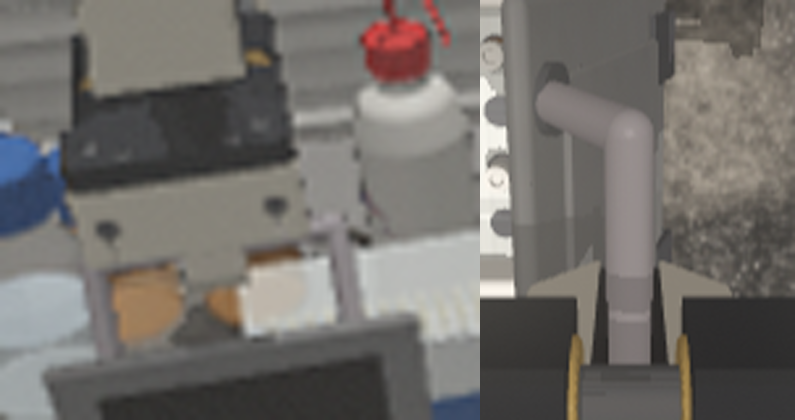

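The wrist view shows the bar at full width between the fingers, with the tips below it (width 9.1). The grasp is good, so I'll start the arc.

```bash
python3 -m handwheel '[{"claw":3,"dx":0,"dy":-9.7,"dz":1.0,"rx":0,"ry":0,"rz":0},{"claw":3,"dx":0,"dy":-9.6,"dz":1.6,"rx":0,"ry":0,"rz":0},{"claw":3,"dx":0,"dy":-9.5,"dz":2.2,"rx":0,"ry":0,"rz":0},{"claw":3,"dx":0,"dy":-9.4,"dz":2.8,"rx":0,"ry":0,"rz":0},{"claw":3,"dx":0,"dy":0,"dz":0,"rx":0,"ry":0,"rz":0}]'
```

```text
time: 7.15
tool_pos: [562.8, 186.3, 164.7]
tcp_rot: [3.141, -0.0, 1.617]
contact_force: [-0.7, 0.8, 1.4]
grip_width: 9.2
```

Forces are low and the grip holds. Carrying on.

```bash
python3 -m handwheel '[{"claw":3,"dx":0,"dy":-9.2,"dz":3.4,"rx":0,"ry":0,"rz":0},{"claw":3,"dx":0,"dy":-8.9,"dz":4.0,"rx":0,"ry":0,"rz":0},{"claw":3,"dx":0,"dy":-8.7,"dz":4.6,"rx":0,"ry":0,"rz":0},{"claw":3,"dx":0,"dy":-8.3,"dz":5.1,"rx":0,"ry":0,"rz":0},{"claw":3,"dx":0,"dy":-8.0,"dz":5.6,"rx":0,"ry":0,"rz":0},{"claw":3,"dx":0,"dy":0,"dz":0,"rx":0,"ry":0,"rz":0}]'
python3 - <<'E'
from h import *
print(bot.get_obs()["moment"])
W=bot.capture("wrist")["frame"][:,:,::-1];s=bot.capture("side")["frame"][:,:,::-1]
cv2.imwrite("pics/s7.png",np.hstack([cv2.resize(s[120:260,165:295],(390,420),interpolation=cv2.INTER_CUBIC),cv2.resize(W[80:300,200:400],(382,420),interpolation=cv2.INTER_CUBIC)]))
E
```

```text
time: 7.75
tool_pos: [519.7, 184.3, 141.2]
tcp_rot: [-3.14, -0.0, 1.617]
contact_force: [-0.2, -0.4, -1.0]
grip_width: 9.0
[0.056 0.029 0.032]
```

View pics/s7.png

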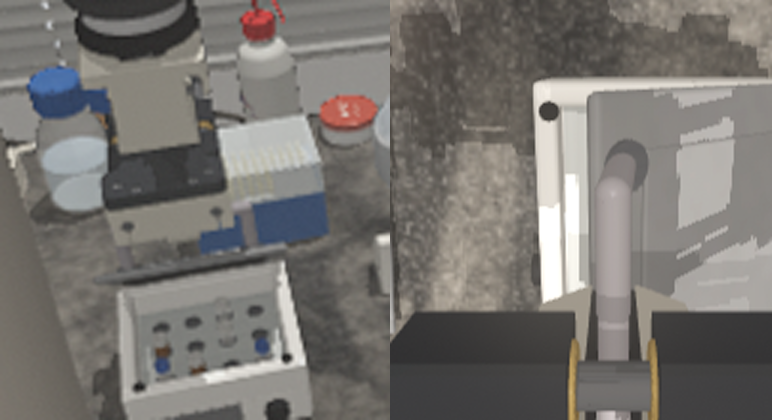

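The cover is following, about halfway down, with the bar still between the pads. Carrying on.

```bash
python3 -m handwheel '[{"claw":3,"dx":0,"dy":-7.6,"dz":6.1,"rx":0,"ry":0,"rz":0},{"claw":3,"dx":0,"dy":-7.2,"dz":6.6,"rx":0,"ry":0,"rz":0},{"claw":3,"dx":0,"dy":-6.8,"dz":7.0,"rx":0,"ry":0,"rz":0},{"claw":3,"dx":0,"dy":-6.3,"dz":7.4,"rx":0,"ry":0,"rz":0},{"claw":3,"dx":0,"dy":-5.9,"dz":7.8,"rx":0,"ry":0,"rz":0},{"claw":3,"dx":0,"dy":0,"dz":0,"rx":0,"ry":0,"rz":0}]'
```

```text
time: 8.45
tool_pos: [485.6, 182.6, 105.2]
tcp_rot: [-3.14, -0.0, 1.617]
contact_force: [1.9, 1.9, -2.5]
grip_width: 8.4
```

```bash
python3 -m handwheel '[{"claw":3,"dx":0,"dy":-5.3,"dz":8.2,"rx":0,"ry":0,"rz":0},{"claw":3,"dx":0,"dy":-4.8,"dz":8.5,"rx":0,"ry":0,"rz":0},{"claw":3,"dx":0,"dy":-4.3,"dz":8.8,"rx":0,"ry":0,"rz":0},{"claw":3,"dx":0,"dy":0,"dz":0,"rx":0,"ry":0,"rz":0}]'
```

```text
time: 8.85
tool_pos: [471.3, 182.0, 79.7]
tcp_rot: [-3.14, -0.0, 1.617]
contact_force: [1.4, 2.5, -0.9]
grip_width: 9.1
```

```bash
python3 -m handwheel '[{"claw":3,"dx":0,"dy":-3.7,"dz":9.1,"rx":0,"ry":0,"rz":0},{"claw":3,"dx":0,"dy":-3.1,"dz":9.3,"rx":0,"ry":0,"rz":0},{"claw":3,"dx":0,"dy":0,"dz":0,"rx":0,"ry":0,"rz":0}]'
python3 - <<'E'
from h import *
print(bot.get_obs()["moment"])
W=bot.capture("wrist")["frame"][:,:,::-1];s=bot.capture("side")["frame"][:,:,::-1]
cv2.imwrite("pics/s8.png",np.hstack([cv2.resize(s[150:280,170:290],(388,420),interpolation=cv2.INTER_CUBIC),cv2.resize(W[80:300,200:400],(382,420),interpolation=cv2.INTER_CUBIC)]))
E
```

```text
time: 9.15
tool_pos: [464.5, 181.6, 61.3]
tcp_rot: [-3.14, 0.0, 1.617]
contact_force: [-1.4, 3.9, -0.6]
grip_width: 9.3
[ 0.447  0.104 -0.003]
```

View pics/s8.png

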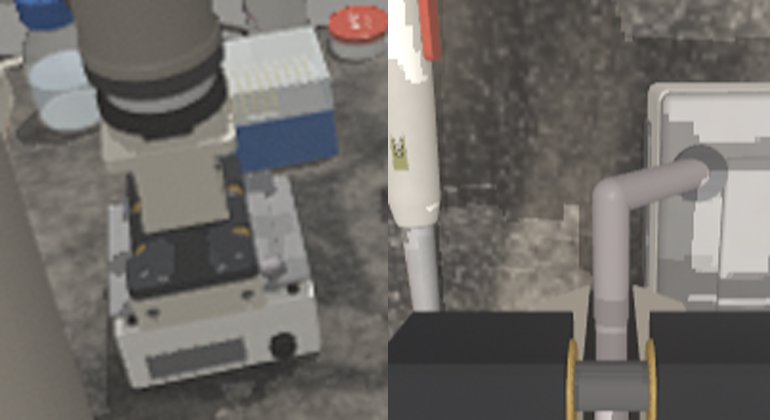

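Nearly closed, grip still good. The last millimetres go in small steps until the stops show up in the force.

```bash
python3 -m handwheel '[{"claw":3,"dx":0,"dy":-0.8,"dz":3,"rx":0,"ry":0,"rz":0},{"claw":3,"dx":0,"dy":-0.6,"dz":3,"rx":0,"ry":0,"rz":0},{"claw":3,"dx":0,"dy":0,"dz":0,"rx":0,"ry":0,"rz":0}]'; python3 -m handwheel '[{"claw":3,"dx":0,"dy":-0.4,"dz":2,"rx":0,"ry":0,"rz":0},{"claw":3,"dx":0,"dy":0,"dz":0,"rx":0,"ry":0,"rz":0}]';python3 -m handwheel '[{"claw":3,"dx":0,"dy":-0.3,"dz":2,"rx":0,"ry":0,"rz":0},{"claw":3,"dx":0,"dy":0,"dz":0,"rx":0,"ry":0,"rz":0}]'
```

```text
time: 9.55
tool_pos: [463.1, 181.6, 56.4]
tcp_rot: [-3.14, 0.0, 1.617]
contact_force: [-4.2, 2.8, 0.5]
grip_width: 9.0
time: 9.75
tool_pos: [462.6, 181.5, 54.5]
tcp_rot: [-3.14, 0.0, 1.617]
contact_force: [-3.7, 3.7, -0.1]
grip_width: 9.0
time: 9.95
tool_pos: [462.1, 181.5, 52.4]
tcp_rot: [-3.139, 0.0, 1.617]
contact_force: [-4.0, 3.1, -0.5]
grip_width: 9.0
```

```bash
for i in 1 ; do python3 -m handwheel '[{"claw":3,"dx":0,"dy":0,"dz":1.5,"rx":0,"ry":0,"rz":0},{"claw":3,"dx":0,"dy":0,"dz":0,"rx":0,"ry":0,"rz":0}]'; done; python3 -m handwheel '[{"claw":3,"dx":0,"dy":0,"dz":1.5,"rx":0,"ry":0,"rz":0},{"claw":3,"dx":0,"dy":0,"dz":0,"rx":0,"ry":0,"rz":0}]'
```

```text
time: 10.15
tool_pos: [461.7, 181.5, 50.9]
tcp_rot: [-3.138, 0.0, 1.617]
contact_force: [-6.7, 2.7, 0.0]
grip_width: 8.9
time: 10.35
tool_pos: [461.4, 181.5, 49.6]
tcp_rot: [-3.138, 0.0, 1.617]
contact_force: [-7.4, 3.2, 2.9]
grip_width: 9.0
```

```bash
python3 -m handwheel '[{"claw":3,"dx":0,"dy":-0.5,"dz":1.5,"rx":0,"ry":0,"rz":0},{"claw":3,"dx":0,"dy":0,"dz":0,"rx":0,"ry":0,"rz":0}]'; python3 -m handwheel '[{"claw":3,"dx":0,"dy":-0.5,"dz":1,"rx":0,"ry":0,"rz":0},{"claw":3,"dx":0,"dy":0,"dz":0,"rx":0,"ry":0,"rz":0}]'
python3 - <<'E'
from h import *
W=bot.capture("wrist");o=bot.get_obs();R=Ro.from_euler("xyz",o["tcp_rot"]).as_matrix();M=W["mount"]
s=bot.capture("side")["frame"][:,:,::-1]
cv2.imwrite("pics/s9.png",cv2.resize(s[180:290,190:280],(490,600),interpolation=cv2.INTER_CUBIC))
E
```

```text
time: 10.55
tool_pos: [461.5, 181.5, 49.4]
tcp_rot: [-3.139, 0.0, 1.617]
contact_force: [-9.2, 2.3, 14.7]
grip_width: 8.5
time: 10.75
tool_pos: [461.5, 181.5, 49.2]
tcp_rot: [-3.141, -0.0, 1.617]
contact_force: [-10.7, 2.3, 20.8]
grip_width: 8.8
```

View pics/s9.png

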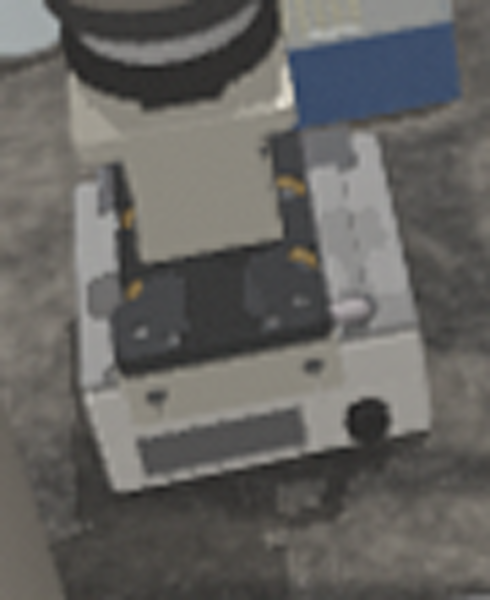

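The stop is firm: z stalls at 49 while the force rises to 20 N, so the cover is closed. I'll ease the load, open, and lift off.

```bash
python3 -m handwheel '[{"claw":3,"dx":0,"dy":0.8,"dz":-1.5,"rx":0,"ry":0,"rz":0},{"claw":3,"dx":0,"dy":0,"dz":0,"rx":0,"ry":0,"rz":0},{"claw":15,"dx":0,"dy":0,"dz":0,"rx":0,"ry":0,"rz":0},{"claw":36,"dx":0,"dy":0,"dz":0,"rx":0,"ry":0,"rz":0},{"claw":36,"dx":0,"dy":0,"dz":0,"rx":0,"ry":0,"rz":0},{"claw":36,"dx":0,"dy":0,"dz":0,"rx":0,"ry":0,"rz":0},{"claw":36,"dx":0,"dy":0,"dz":0,"rx":0,"ry":0,"rz":0}]'
```

```text
time: 11.55
tool_pos: [463.3, 181.4, 48.7]
tcp_rot: [3.141, 0.0, 1.617]
contact_force: [0.4, 0.0, 0.1]
grip_width: 35.3
```

```bash
python3 -m handwheel '[{"claw":36,"dx":0,"dy":0,"dz":-10,"rx":0,"ry":0,"rz":0},{"claw":36,"dx":0,"dy":0,"dz":-10,"rx":0,"ry":0,"rz":0},{"claw":36,"dx":0,"dy":0,"dz":-15,"rx":0,"ry":0,"rz":0},{"claw":36,"dx":0,"dy":0,"dz":-30,"rx":0,"ry":0,"rz":0},{"claw":36,"dx":0,"dy":-10,"dz":-40,"rx":0,"ry":0,"rz":0},{"claw":36,"dx":0,"dy":-20,"dz":-40,"rx":0,"ry":0,"rz":0},{"claw":36,"dx":0,"dy":-20,"dz":-40,"rx":0,"ry":0,"rz":0},{"claw":36,"dx":0,"dy":-20,"dz":-40,"rx":0,"ry":0,"rz":0},{"claw":36,"dx":0,"dy":0,"dz":0,"rx":0,"ry":0,"rz":0},{"claw":36,"dx":0,"dy":0,"dz":0,"rx":0,"ry":0,"rz":0}]'
python3 - <<'E'
from h import *
s=bot.capture("side")["frame"][:,:,::-1];cv2.imwrite("pics/s10.png",cv2.resize(s[100:290,150:420],(797,561),interpolation=cv2.INTER_CUBIC))
E
```

```text
time: 12.55
tool_pos: [393.4, 178.4, 275.2]
tcp_rot: [3.138, -0.001, 1.617]
contact_force: [0.4, -0.0, -0.7]
grip_width: 36.0
```

View pics/s10.png

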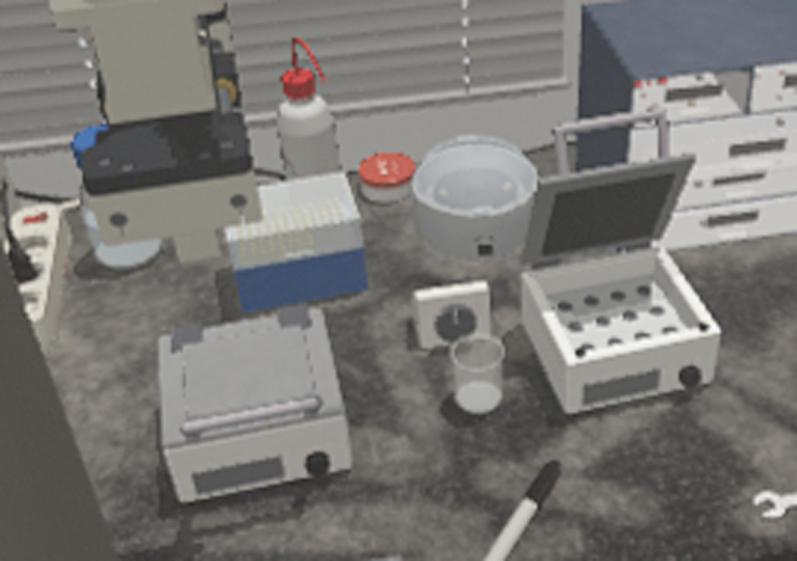

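The left cover lies flat and closed (crop ~250,390), the empty block's cover is still up (~610,210), and the gripper is clear of everything.

```bash
python3 -c "
from plant import bot
print(bot.close_job())"
```

```text
the job is handed in; nothing more can be done
None
```

I closed the cover of the left block, which held the six vials, and let go of it. I gripped the bar handle, followed the hinge arc down at about 0.6 rad/s, and stopped on the rubber stops. There the height stalled at about 49 mm while the force rose to about 21 N. I then eased the load, opened the fingers and lifted clear, and handed the job in at about 12.6 s.

**Last checks:** the final side picture shows the left cover flat on its block, the empty block's cover still up, and the gripper clear of everything (contact force below 1 N). I judged the closed state from the force and the picture; I could not read the joint angle directly.

**What disagreed:**
- **First grasp missed:** the fingers appeared to end about 30 mm above the reported TCP, so the first grip closed above the bar. I saw this in the opening width (4.9 mm) and the pictures, then regripped lower. The second grip (8.8 mm) looked shallow, so I went about 9 mm lower for the third.
- **Opening width:** it read about 9 mm on the 10 mm bar.
- **Pictures:** I viewed 11, one past the budget of 10.

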